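Key on the pump tester and fire the clamped test gun

ROBOT

A 7-joint arm with a two-finger parallel gripper is mounted at the origin on the work surface. World frame = base frame: x ahead of the robot, y to its left, z up, the work surface at z = 0. Lengths are in m, angles in rad, forces in N, time in s.
With the tool pointing down it reaches from about 0.4 to 0.85 m from the base axis. Payload 4.5 kg.
Tool frame: the origin (TCP) lies on the centre line of the jaws, within the pads' length; the fingertips stand manip.tip_extent ahead of it and the grasp point (between the pads) lies 11 mm behind it (manip.tip_extent is the distance from the TCP to the fingertips, in m); z points along the fingers, y is the line along which they close (so a half turn about z gives the same grasp; the last joint's range is limited). The gripper opens to 85 mm and grips with 20 to 120 N. Pads are 22 mm wide; open, the fingers measure 114 mm over their backs; the gripper's body (76 mm by 85 mm) begins 54 mm behind the grasp point. The pads swing forward as they close: fully open they stand 13 mm farther back than shut.
Start: joints at [1.199, 0.689, -0.195, 1.565, 0.157, 0.902, -0.215], TCP at [0.247, -0.574, 0.239] pointing down, gripper open.
Joint ranges: [-3.01, 3.01], [-0.46, 2.08], [-1.47, 1.51], [0.13, 2.56], [-1, 4.14], [0.04, 2.09], [-2.66, 2.66]. Speed limits (rad/s): [2.57, 2.57, 3.14, 3.14, 3.14, 3.14, 3.14].

INTERFACE

Orientations are given as a rotation vector (axis times angle).
In Python, from rig import manip gives the robot as it stands.
- The arm moves only by the shell command python3 -m handwheel 'ROWS' [OPENING]. ROWS is JSON, a list of rows, each a list of 4 numbers: the shift along the tool's x, y, z each as a share of 10 cm, from -1 to 1, then the turn about the tool's z as a share of 45 degrees, from -1 to 1. In form: [[dx, dy, dz, yaw], ...]. A call has 1 to 10 rows; each row is the pose to reach, as a shift and turn from the pose commanded when the call began, along the tool's axes at that moment; what a row does not reach only later rows make up. A row lasts 1/12 s, in which the tool goes at most 41.7 mm and 7.16 degrees, less where a joint would pass 70% of its speed; a pose out of reach is approached as far as the arm can. A call with a number of a shift or a turn outside -1 to 1 is refused whole. A call with a gripper value outside its range is refused whole. OPENING is the opening, from -1 (shut) to 1 (fully open), set as the call begins (- or left out, the last holds). The fingers move at their own pace and stop on an object; the grip force is fixed at half the most. Time passes only in rows, so rows that repeat a pose let the fingers close. It gives the time, the measured TCP pose, the force, the opening and the grip force at its end, in the units of the state.
- manip.state(): the state, without advancing time (a new reading comes with each control period).
- manip.capture(name): name is "scene" or "side" or "wrist"; returns (picture, depth): 480x640x3 uint8, red, green, blue; 480x640 float32, m along the optical axis (not along the pixel's ray), 0 where there is no reading.
- manip.camera_info(name): a dict with "fx", "fy", "cx", "cy" (pixels), "rvec" (rotation vector, rad) and "tvec" (3), from world to camera coordinates, as OpenCV has them; the wrist camera has in their place "mount" (4x4, takes a point from camera to tool coordinates, whose origin is the TCP and whose axes are the flange's). Camera axes: x right, y down, z forward; pixel columns grow to the right and rows downward; lengths in m; the calibration is good to about 2 mm. The wrist camera is an equidistant fisheye: a pixel r from the principal point sees the ray r / f radians off the axis. A picture is of the moment at which its call begins: read the wrist's pose just before it. camera_info takes no time and is no camera call.
- manip.job_done(): hands the job in; it is judged then, once.
The state is a dict: "t": time; "qpos": joint angles; "joint_velocities": joint speeds; "tau": joint torques, N m; "position": TCP position; "tool_rot": TCP orientation; "ft_force": force on the tool from outside, world axes, zero at the start; "torque": the same for the moment, N m; "grip_width": opening from 0.0 (shut) to 1.0 (fully open); "finger_force": force on a finger pad.
Only numpy, scipy, OpenCV 4.12 (cv2) and the standard library are available. Lean on these libraries where they do the work, as an engineer would, in place of code of your own. Each camera call takes 0.05 s, during which the arm holds its last target. There are 200 camera calls.

TASK

Switch the pump tester on and run a test: take the yellow key out of its blue holder, push it fully home in the tester's key switch, turn it clockwise to its stop at the green mark, and leave it there. Only then squeeze the red trigger of the clamped test gun all the way against the grip, keep it squeezed for a second and let it spring back. Do not pull the trigger before the tester is on, and leave the two loose pumps and the screwdriver where they are.

Things in the scene. Friction and masses are not known exactly. Their poses are not given: they have to be found in the camera images.
- key: Loose service key, upright in the holder at the start. Yellow bow 30 mm wide (x) x 10 mm thick (y), 4 to 38 mm above the origin: pinch across the 10 mm. Below it a steel collar 22 x 14 x 4 mm, then a blade 12 (x) x 5 mm (y), 18 mm long, its last 4 mm thinned to 9 x 3 mm. Origin: centre of the collar's underside, z up along the bow. Fits the switch either way round.
- key_holder: Blue plastic block 50 x 50 x 30 mm fixed on the bench, with a slot 15 x 8 mm along its x in the middle of its top, in which the key stands with its collar on the block's top face. Origin: centre of its underside, on the bench.
- tester: Grey box fixed on the bench, 70 mm high, black display with red bars on its front (-x). Origin: on the bench under the key switch's axis; the box reaches 55 mm to -x, 95 mm to +x, 80 mm to either side. On top, beside the switch, a red mark shows off (straight to -x) and a green mark on (63 degrees clockwise of it from above).
- slot (a point): Centre of the key slot in the top face of the brass switch barrel, 95 mm above the bench. x runs along the slot (15 x 7 mm, 25 mm deep, chamfered) and turns with the barrel; z up. A steel ring 41 mm across, 1.5 mm lower, surrounds it. With the key home its collar rests on this face: the key's origin is then at this point.
- switch (a joint): Turn of the key switch, rad, growing clockwise seen from above: 0 = off stop (starts between 0 and 0.2), 1.1 = on stop. Stays where it is left; about 0.04 N m to turn. The key has about 0.17 rad of play in the slot, so it must turn that much farther than the barrel.
- gun: Test gun on its side, fixed on a 170 x 130 mm steel plate. Origin: on the bench under the squeeze point. Black grip along x (-80 to +54 mm), 30 mm high, centre 55 mm above the bench, back face y = -20, front y = +10 mm. Blue barrel across its end (x = 54 to 98 mm, y = -70 to 66, 76 mm high), brass probe towards +y at a pump in a nest (x = 76, y = 130 mm, 80 mm high).
- squeeze (a point): Squeeze point of the gun, 55 mm above the bench: on the line (gun's y) across grip and trigger, midway between the grip's back face (y = -20 mm) and the outer face of the fully squeezed trigger (+19 mm). Axes as the gun's. Released, the trigger's outer face is at y = +31 mm here and its tip (x = -28 mm) at +40 mm.
- trigger (a joint): Squeeze of the red trigger, rad: 0 = released, 0.22 = fully in. Bar 85 mm long, 8 mm thick, 20 mm high (45 to 65 mm above the bench) at the front (+y) of the grip, on a vertical hinge pin at the gun's x = 55, y = 15 mm. Sprung: about 8 N at the squeeze point when fully in.
- pump_a: Loose micro pump, bystander: silver motor 25 mm diameter, white head, standing 68 mm high. Origin: centre of its underside.
- pump_b: A second such loose pump, bystander.
- screwdriver: Loose screwdriver 160 mm long lying on the bench, bystander. Origin: underside of its middle.
Things that resemble listed ones, but are neither listed nor needed, are in the scene too. Of the things shaped like the key, the yellow one is meant.

How it is judged:
By the outcome, as a careful person would: the job done as asked, in the order asked, and still so for the second after the job is handed in, with the robot touching nothing.
It also fails if it takes over 59 s, if anything falls off the work surface, if the arm or the gripper's body presses on something with over 40 N, if the wrist force passes 120 N, or if a joint passes its speed limit or range.

## Working session

There is one attempt and no reset: what is moved stays moved. The work goes in short steps, Python scripts to look and compute and a shell command to move; the robot and the scene stay as the last step left them, time stands still between calls to the robot, and variables do not carry over. Pictures are saved under pics/ and viewed, at most 13 in all, crops included, and the job is handed in when it is done.

```bash
ls; mkdir -p pics
python3 - <<'E'
from rig import manip
import cv2,numpy as np
print(manip.state(), manip.tip_extent)
for n in("scene","side"):
    p,d=manip.capture(n); cv2.imwrite(f"pics/{n}0.png",p[:,:,::-1]); np.savez(f"pics/{n}0.npz",p=p,d=d); print(n,manip.camera_info(n))
print(manip.camera_info("wrist"))
E
```

```text
pics
{'t': 0.0, 'qpos': array([ 1.19882688,  0.68999528, -0.19454364,  1.56636486,  0.15729412,
        0.90248824, -0.21510007]), 'joint_velocities': array([-7.06499256e-06, -6.22271463e-04, -1.22342354e-03, -7.78823411e-04,
       -3.17342300e-04, -3.52729048e-05,  2.27307686e-03]), 'tau': array([ 9.27808810e-05, -5.39616287e+01, -1.26647137e+00, -1.58543640e+01,
        9.11950279e-03,  9.45529318e-03,  5.99853001e-05]), 'position': array([ 0.24642029, -0.5736708 ,  0.23847219]), 'tool_rot': array([-3.07536092e+00, -6.32818176e-01,  7.57919967e-04]), 'ft_force': array([-0.48656212,  0.25742506,  0.79828103]), 'torque': array([-0.00608104,  0.00664865, -0.04138991]), 'finger_force': 0.0, 'grip_width': 1.001579415102444} 0.008
scene {'fx': 623.9564497109571, 'fy': 623.9564497109571, 'cx': 321.94611310238065, 'cy': 242.42270434594712, 'rvec': array([ 1.95410818,  1.25765033, -0.56875831]), 'tvec': array([-0.20457419, -0.21724368,  1.62288059])}
side {'fx': 506.8908158656415, 'fy': 506.8908158656415, 'cx': 311.4374060474315, 'cy': 243.51516527363302, 'rvec': array([ 1.13790526, -2.42372064,  0.96360125]), 'tvec': array([0.32725017, 0.32870349, 0.66703822])}
{'fx': 371.64829954431775, 'fy': 371.64829954431775, 'cx': 320.2386337357218, 'cy': 243.2329556557033, 'mount': array([[ 7.48791230e-04, -9.65104479e-01, -2.61864056e-01,
         6.65597373e-02],
       [ 9.99999137e-01,  4.40019619e-04,  1.23776315e-03,
         3.32928817e-04],
       [-1.07934544e-03, -2.61864757e-01,  9.65103976e-01,
        -1.34865379e-01],
       [ 0.00000000e+00,  0.00000000e+00,  0.00000000e+00,
         1.00000000e+00]])}
```

View pics/scene0.png

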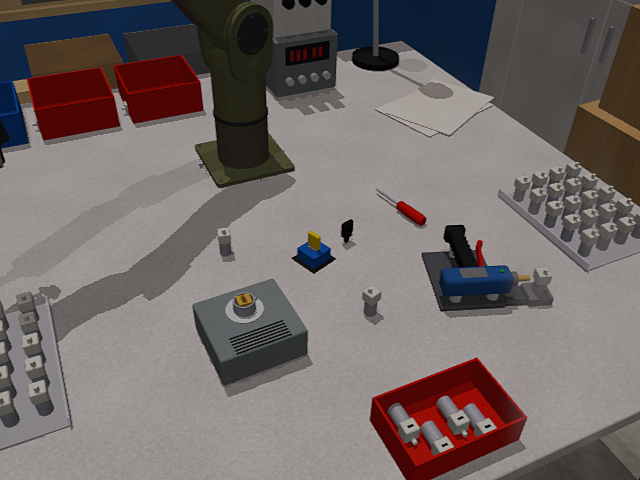

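View pics/side0.png

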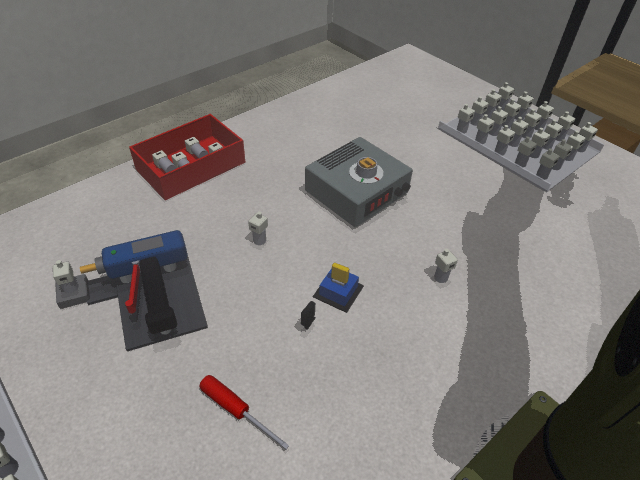

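Scene view: the yellow key stands in the blue holder at about (314,242), and in the side view at (341,274). Possible mix-ups are the black key-shaped thing at (347,230), the brass switch at (244,303) and the red screwdriver at (410,212). The tester is at (250,330), the gun at (475,270) with its red trigger at (479,253), and the loose pumps at (224,240) and (371,300). I choose the yellow one in the blue block.

```bash
cat > h.py <<'E'
import numpy as np,cv2
from rig import manip
from scipy.spatial.transform import Rotation as R
def pts(n,p,d,m):
    c=manip.camera_info(n); v,u=np.nonzero(m&(d>0)); z=d[v,u]
    X=np.c_[(u-c['cx'])/c['fx']*z,(v-c['cy'])/c['fy']*z,z]
    return R.from_rotvec(c['rvec']).inv().apply(X-c['tvec'])
def proj(n,P):
    c=manip.camera_info(n); K=np.array([[c['fx'],0,c['cx']],[0,c['fy'],c['cy']],[0,0,1]])
    return cv2.projectPoints(np.array(P,float).reshape(-1,3),c['rvec'],c['tvec'],K,None)[0].reshape(-1,2)
def rayplane(n,uv,z):
    c=manip.camera_info(n); uv=np.atleast_2d(uv); r=R.from_rotvec(c['rvec']).inv()
    D=r.apply(np.c_[(uv[:,0]-c['cx'])/c['fx'],(uv[:,1]-c['cy'])/c['fy'],np.ones(len(uv))]); C=r.apply(-c['tvec'])
    return C+D*((z-C[2])/D[:,2])[:,None]
def hsv(p): return cv2.cvtColor(p,cv2.COLOR_RGB2HSV)
def roi(m,x0,x1,y0,y1):
    o=np.zeros_like(m); o[y0:y1,x0:x1]=m[y0:y1,x0:x1]; return o
def rect(P):
    (c,s,a)=cv2.minAreaRect((P[:,:2]*1000).astype(np.float32)); return np.round(c,1),np.round(s,1),round(a,1)
E
cat > m.py <<'E'
from h import *
S={n:np.load(f"pics/{n}0.npz") for n in("scene","side")}
rg={"key":{"scene":(295,335,225,275),"side":(310,370,255,310)},"gun":{"scene":(420,560,215,310),"side":(50,210,225,350)},"tst":{"scene":(190,310,275,385),"side":(300,415,135,225)}}
A={}
for n in S:
    p,d=S[n]['p'],S[n]['d']; H=hsv(p); h,s,v=[H[...,i].astype(int) for i in range(3)]
    M={"yellow":("key",(h>18)&(h<35)&(s>150)),"blue":("key",(h>100)&(h<130)&(s>120)),
       "red":("gun",((h<8)|(h>172))&(s>150)),"gblue":("gun",(h>100)&(h<130)&(s>110)),"grip":("gun",(v<45)),
       "brass":("tst",(h>8)&(h<35)&(s>90)),"box":("tst",(s<70)&(v>30))}
    for k,(r,m) in M.items():
        m=roi(m,*rg[r][n]); P=pts(n,p,d,m); A[n,k]=P
        q=np.percentile(P[:,2],[2,50,98]).round(4) if len(P) else None
        print(n,k,len(P),P.mean(0).round(4),q,rect(P))
for k,lo,hi in(("yellow",.036,.09),("blue",.025,.035),("red",.06,.075),("gblue",.07,.085),("grip",.06,.08),("brass",.092,.1),("box",.065,.075)):
    for n in S:
        P=A[n,k];P=P[(P[:,2]>lo)&(P[:,2]<hi)]
        if len(P)>4: print(k,n,len(P),P.mean(0).round(4),rect(P))
E
python3 m.py
python3 - <<'E'
import cv2,numpy as np
a=cv2.imread('pics/scene0.png')[210:330,210:370];b=cv2.imread('pics/side0.png')[140:340,270:430]
c=cv2.imread('pics/side0.png')[220:360,40:220]
a=cv2.resize(a,(480,360),interpolation=2);b=cv2.resize(b,(288,360),interpolation=2)
cv2.imwrite('pics/crop1.png',np.hstack([a,b]))
E
```

```text
scene yellow 169 [0.4389 0.001  0.0552] [0.0376 0.0565 0.0696] (array([400.9,  15.1]), array([ 37.1, 104.9]), 83.2)
scene blue 556 [ 0.4465 -0.0034  0.0224] [0.0033 0.0266 0.0335] (array([432.5,  14.5]), array([56.2, 81. ]), 21.4)
scene red 192 [0.5654 0.2815 0.0494] [0.0063 0.0626 0.0683] (array([541.6, 305.7]), array([117.6, 237.2]), 79.5)
scene gblue 1727 [0.6831 0.2257 0.0648] [0.0392 0.0691 0.0785] (array([615. , 253.8]), array([135. , 179.3]), 70.1)
scene grip 1823 [0.6325 0.2433 0.036 ] [0.0031 0.0115 0.0737] (array([615.4, 260.1]), array([151.9, 184.2]), 71.8)
scene brass 167 [ 0.5822 -0.2005  0.0932] [0.0809 0.0943 0.0986] (array([ 582.5, -200. ]), array([27. , 28.6]), 75.5)
scene box 12668 [ 0.5995 -0.1982  0.0368] [-0.0024  0.0411  0.0766] (array([ 557.5, -194.5]), array([242.9, 291.5]), 66.3)
side yellow 72 [0.4313 0.0033 0.067 ] [0.0473 0.0678 0.0704] (array([432.3,   3.6]), array([28.6,  9. ]), 23.6)
side blue 402 [0.4261 0.0081 0.0304] [0.028  0.0304 0.0329] (array([433.1,   3.2]), array([50.9, 51.1]), 21.8)
side red 251 [0.6089 0.2888 0.0634] [0.049  0.0648 0.0675] (a
[... 1095 characters left out ...]
ay([613.9, 254.4]), array([133.7, 176.7]), 70.5)
gblue side 1081 [0.6685 0.2409 0.0752] (array([671.4, 235.6]), array([131.2,  43.4]), 70.3)
grip scene 709 [0.5871 0.2575 0.0696] (array([607.7, 242.1]), array([ 65.6, 178.4]), 53.0)
grip side 1388 [0.5731 0.2664 0.0698] (array([624.8, 278.5]), array([207.3, 106.1]), 20.4)
brass scene 123 [ 0.5828 -0.2009  0.0951] (array([ 582.3, -200.4]), array([24.5, 28.1]), 81.6)
brass side 101 [ 0.5805 -0.1992  0.0949] (array([ 581.4, -198.6]), array([26.9, 28.5]), 77.8)
box scene 5044 [ 0.6097 -0.2042  0.0703] (array([ 602.4, -200.8]), array([155.8, 159.6]), 2.4)
box side 3526 [ 0.5952 -0.1918  0.0704] (array([ 600.4, -198.3]), array([152.5, 162. ]), 2.2)
```

View pics/crop1.png

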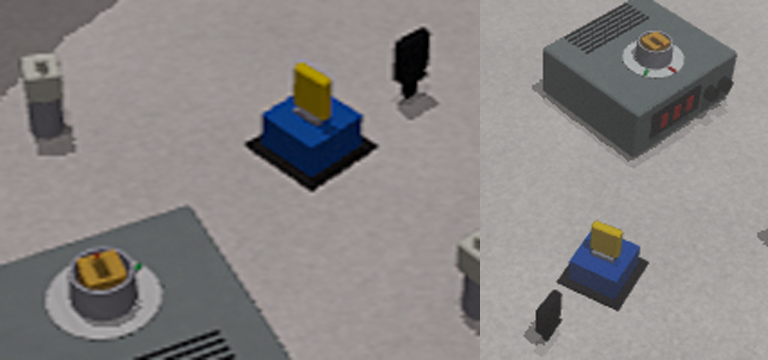

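The crop confirms the choice: the yellow bow stands in the blue holder (crop 312,92), and the black lookalike beside it (412,65) is rejected. Key, holder, tester and gun poses agree across both views. Next I pass over the tester for a close look at the slot.

```bash
for i in 1 2 3 4; do :; done
python3 -m handwheel '[[0.4,-0.2,0,0],[0.7,-0.35,0,0],[1,-0.5,0,0],[1,-0.5,0,0]]' 1
python3 -m handwheel '[[0.4,-0.2,0,0],[0.7,-0.35,0,0],[1,-0.5,0,0],[1,-0.5,0,0]]'
python3 -m handwheel '[[0.4,-0.2,0,0],[0.7,-0.35,0,0],[1,-0.5,0,0],[1,-0.5,0,0]]'
python3 -m handwheel '[[0.4,-0.2,0,0],[0.7,-0.35,0,0],[1,-0.5,0,0],[1,-0.5,0,0],[1,-0.5,0,0],[1,-0.5,0,0]]'
python3 - <<'E'
from h import *
s=manip.state(); p,d=manip.capture("wrist"); np.savez("pics/w1.npz",p=p,d=d,pos=s['position'],rot=s['tool_rot'])
cv2.imwrite("pics/w1.png",p[:,:,::-1]); print(s['t'],s['position'],s['tool_rot'],s['qpos'])
E
```

```text
t: 0.43
position: [0.3259, -0.4814, 0.2391]
tool_rot: [-3.068, -0.65, -0.009]
ft_force: [1.3, 1.1, 0.5]
grip_width: 1.001
finger_force: 0.0
t: 0.77
position: [0.3975, -0.3958, 0.2393]
tool_rot: [-3.069, -0.651, -0.008]
ft_force: [0.2, 0.1, 0.4]
grip_width: 0.999
finger_force: 0.0
t: 1.1
position: [0.4693, -0.3101, 0.2393]
tool_rot: [-3.069, -0.651, -0.009]
ft_force: [1.8, 0.2, 0.7]
grip_width: 1.001
finger_force: 0.0
t: 1.6
position: [0.5345, -0.2335, 0.2389]
tool_rot: [3.077, 0.633, -0.003]
ft_force: [-0.2, 0.0, 0.5]
grip_width: 1.002
finger_force: 0.0
1.6 [ 0.5344669  -0.23352502  0.23891901] [ 3.07682618e+00  6.32504005e-01 -2.52991542e-03] [ 0.41882851  0.63197785 -0.1472568   1.69641642  0.12004712  0.82318983
 -0.94752687]
```

View pics/w1.png

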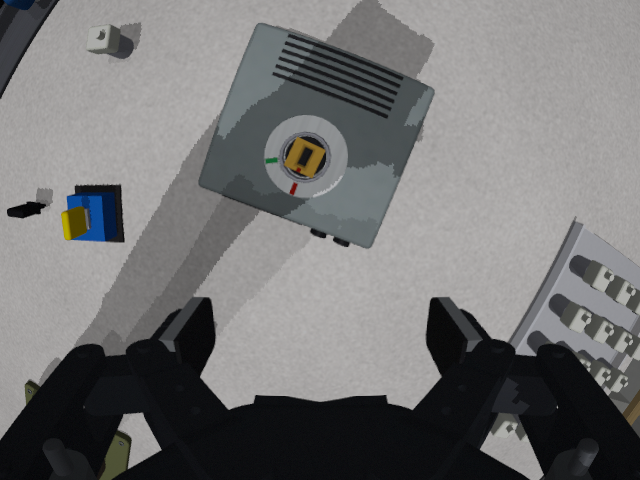

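The wrist view shows the switch slot at (305,157), the red mark at (293,188), the green mark at (271,160), the holder at (95,212) and the key at (75,222). I'll measure with fisheye rays.

```bash
cat >> h.py <<'E'
def wray(uv,pos,rot,z):
    c=manip.camera_info("wrist"); uv=np.atleast_2d(uv).astype(float)
    a=(uv-[c['cx'],c['cy']])/c['fx']; r=np.linalg.norm(a,axis=1)+1e-9
    D=np.c_[a*(np.sin(r)/r)[:,None],np.cos(r)]; M=c['mount']; Q=R.from_rotvec(rot)
    D=Q.apply(D@M[:3,:3].T); C=Q.apply(M[:3,3])+pos
    return C+D*((z-C[2])/D[:,2])[:,None]
def wpts(p,d,m,pos,rot):
    c=manip.camera_info("wrist"); v,u=np.nonzero(m&(d>0)); a=(np.c_[u,v]-[c['cx'],c['cy']])/c['fx']; r=np.linalg.norm(a,axis=1)+1e-9
    D=np.c_[a*(np.sin(r)/r)[:,None],np.cos(r)]; X=D*(d[v,u]/D[:,2])[:,None]; M=c['mount']
    return R.from_rotvec(rot).apply(X@M[:3,:3].T+M[:3,3])+pos
def yaw(rot): x=R.from_rotvec(rot).apply([1,0,0]); return np.degrees(np.arctan2(x[1],x[0]))
E
python3 - <<'E'
from h import *
w=np.load("pics/w1.npz"); p,d,pos,rot=[w[k] for k in("p","d","pos","rot")]
H=hsv(p).astype(int); h,s,v=H[...,0],H[...,1],H[...,2]
print("yaw",yaw(rot))
br=roi((h>8)&(h<35)&(s>90)&(v>70),270,340,120,195)
cs,_=cv2.findContours(br.astype(np.uint8),0,2); c=max(cs,key=cv2.contourArea)
f=np.zeros(br.shape,np.uint8); cv2.drawContours(f,[cv2.convexHull(c)],-1,1,-1)
sl=cv2.erode(f,np.ones((3,3)))*(~br).astype(np.uint8)
n,l,st,cc=cv2.connectedComponentsWithStats(sl); k=1+st[1:,4].argmax(); print("slot px",st[k],cc[k])
vv,uu=np.nonzero(l==k); print("slot",rect(wray(np.c_[uu,vv],pos,rot,.095)),wray(cc[k],pos,rot,.095))
vv,uu=np.nonzero(f); print("brass",rect(wray(np.c_[uu,vv],pos,rot,.095)), np.median(wpts(p,d,br,pos,rot)[:,2]))
for nm,m in(("red",((h<8)|(h>172))&(s>150)),("green",(h>40)&(h<90)&(s>120))):
    m=roi(m,255,350,110,205);vv,uu=np.nonzero(m);print(nm,wray([uu.mean(),vv.mean()],pos,rot,.09))
m=roi((h>18)&(h<35)&(s>150),50,105,190,250);P=wpts(p,d,m,pos,rot);Q=P[P[:,2]>P[:,2].max()-.004]
print("key",len(P),P[:,2].max(),rect(Q))
m=roi((h>100)&(h<130)&(s>120),50,130,180,250);P=wpts(p,d,m,pos,rot);Q=P[abs(P[:,2]-.03)<.003];print("blk",rect(Q),np.median(Q[:,2]))
E
```

```text
yaw 23.232954231885575
slot px [298 147  15  20 159] [304.78616352 156.25157233]
slot (array([ 583.1, -200.7]), array([ 6.3, 13.5]), 86.7) [[ 0.58324273 -0.20079043  0.095     ]]
brass (array([ 582.4, -200.6]), array([24.6, 24.7]), 87.9) 0.09510687191941182
red [[ 0.55997414 -0.20153717  0.09      ]]
green [[ 0.57041787 -0.17797141  0.09      ]]
key 637 0.06946047264253388 (array([435.1,   1.9]), array([29.2, 10.8]), 20.1)
blk (array([435.1,   1.5]), array([50.3, 51.4]), 21.1) 0.029974377789211956
```

```bash
python3 -m handwheel '[[0,-0.4,0,0],[0,-0.85,0,0.05],[0,-0.85,0,0.05]]' >/dev/null
python3 -m handwheel '[[0,-0.4,0.1,0],[0,-0.85,0.3,0],[0,-0.85,0.4,0]]' >/dev/null
python3 -m handwheel '[[0,-0.4,0.1,0],[0,-0.85,0.3,0],[0,-0.85,0.4,0],[0,-0.85,0.4,0],[0,-0.85,0.4,0]]'
cat > k.py <<'E'
from h import *
s=manip.state();pos,rot=s['position'],s['tool_rot'];p,d=manip.capture("wrist"); import sys
cv2.imwrite(f"pics/{sys.argv[1]}.png",p[:,:,::-1])
H=hsv(p).astype(int); h,ss,v=H[...,0],H[...,1],H[...,2]
m=(h>18)&(h<35)&(ss>150);P=wpts(p,d,m,pos,rot)
Q=P[P[:,2]>np.percentile(P[:,2],98)-.003]
Q=Q[np.linalg.norm(Q[:,:2]-np.median(Q[:,:2],0),axis=1)<.025]
r=rect(Q);print("key",len(P),len(Q),np.percentile(P[:,2],98),r)
m=(h>100)&(h<130)&(ss>120);B=wpts(p,d,m,pos,rot);B=B[abs(B[:,2]-.03)<.003];print("blk",rect(B))
print("t",s['t'],"tcp",pos,"yaw",yaw(rot))
e=np.array([*r[0]/1000,pos[2]])-pos; print("tool shift",R.from_rotvec(rot).inv().apply(e))
E
python3 k.py w2
```

```text
t: 2.57
position: [0.4407, 0.0028, 0.1592]
tool_rot: [3.088, 0.571, -0.002]
ft_force: [0.4, -1.1, 0.3]
grip_width: 0.999
finger_force: 0.0
key 896 72 0.09541685365743763 (array([ 576.6, -188.8]), array([16.8,  7.3]), 27.8)
blk (array([422.8,  34.7]), array([ 50.4, 120. ]), 20.6)
t 2.5667 tcp [0.44066259 0.00278475 0.15922078] yaw 20.93949092212601
tool shift [5.84909190e-02 2.27513734e-01 1.06701431e-04]
```

View pics/w2.png

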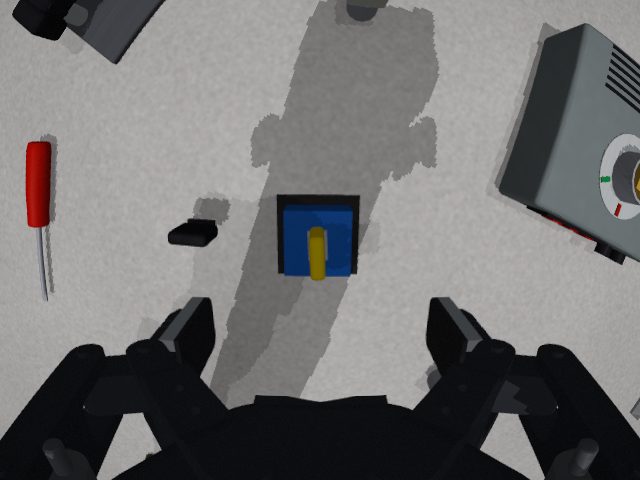

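The wrist view shows the yellow key centred between the fingers at (317,255), with the black lookalike well aside at (192,233). The brass of the tester on the right edge spoiled the mask, so I'll limit the region.

```bash
sed -i 's/^m=(h>18)&(h<35)&(ss>150);/m=roi((h>18)\&(h<35)\&(ss>150),270,370,150,330);/; s/^m=(h>100)&(h<130)&(ss>120);/m=roi((h>100)\&(h<130)\&(ss>120),270,370,190,330);/' k.py; python3 k.py w3
```

```text
key 753 560 0.06930145829233259 (array([435.4,   2.2]), array([29.2,  9.2]), 22.5)
blk (array([434.9,   2. ]), array([50. , 50.4]), 20.9)
t 2.6167 tcp [0.44146988 0.0021064  0.15970167] yaw 20.83809989770158
tool shift [-5.63954384e-03 -2.24670244e-03 -4.76607794e-06]
```

```bash
python3 -m handwheel '[[-0.05,-0.02,0.1,-0.01],[-0.05,-0.02,0.3,-0.01],[-0.05,-0.02,0.5,-0.01],[-0.05,-0.02,0.6,-0.01],[-0.05,-0.02,0.6,-0.01],[-0.05,-0.02,0.6,-0.01]]' -0.2
python3 k.py w4
python3 -m handwheel '[[0,0,0.2,0],[0,0,0.4,0],[0,0,0.53,0],[0,0,0.53,0],[0,0,0.53,0]]'
```

```text
t: 3.17
position: [0.4361, 0.0027, 0.0996]
tool_rot: [3.087, 0.58, 0.001]
ft_force: [0.4, -0.5, 0.8]
grip_width: 0.397
finger_force: 0.0
key 1322 957 0.06928045267846883 (array([435.3,   2.4]), array([29.3,  9.4]), 22.6)
blk (array([434.8,   2.2]), array([50.9, 50.4]), 20.7)
t 3.1667 tcp [0.43613724 0.00272003 0.09963848] yaw 21.290304966274427
tool shift [-8.96302569e-04 -5.81226099e-06 -3.52422842e-07]
t: 3.63
position: [0.438, 0.0036, 0.0479]
tool_rot: [3.087, 0.583, -0.001]
ft_force: [0.4, -1.2, 0.2]
grip_width: 0.402
finger_force: 0.0
```

```bash
python3 -m handwheel '[[-0.02,0,0.02,0],[-0.02,0,0.02,0],[-0.02,0,0.02,0],[-0.02,0,0.02,0],[-0.02,0,0.02,0],[-0.02,0,0.02,0]]' -1
python3 -m handwheel '[[0,0,0,0],[0,0,0,0],[0,0,0,0]]'
```

```text
t: 4.13
position: [0.4363, 0.0028, 0.0466]
tool_rot: [3.086, 0.582, 0.0]
ft_force: [2.2, -0.9, 7.4]
grip_width: 0.103
finger_force: 59.4
t: 4.38
position: [0.4363, 0.0028, 0.0466]
tool_rot: [3.086, 0.583, 0.0]
ft_force: [0.9, -0.9, 8.2]
grip_width: 0.105
finger_force: 59.4
```

```bash
python3 -m handwheel '[[0,0,-0.1,0],[0,0,-0.3,0],[0,0,-0.6,0],[0,0,-0.9,0],[0,0,-1,0]]'
python3 -m handwheel '[[0,0,-0.3,0],[0,0,-0.5,0],[0,0,-0.5,0],[0,0,-0.5,0]]'
python3 k.py w5
```

```text
t: 4.8
position: [0.4362, 0.0036, 0.149]
tool_rot: [-3.086, -0.583, -0.002]
ft_force: [-0.5, -0.1, -0.9]
grip_width: 0.103
finger_force: 58.5
t: 5.13
position: [0.4358, 0.0033, 0.1965]
tool_rot: [-3.087, -0.583, 0.0]
ft_force: [0.9, -1.1, -1.0]
grip_width: 0.106
finger_force: 58.5
key 1328 575 0.21910889433802042 (array([444.6,   6.2]), array([9. , 8.9]), 22.5)
blk (array([435. ,   1.7]), array([50.9, 50. ]), 20.4)
t 5.1333 tcp [0.43584809 0.00327656 0.19654737] yaw 21.377899403047298
tool shift [ 9.21539580e-03  4.67923332e-04 -2.01666970e-06]
```

View pics/w5.png

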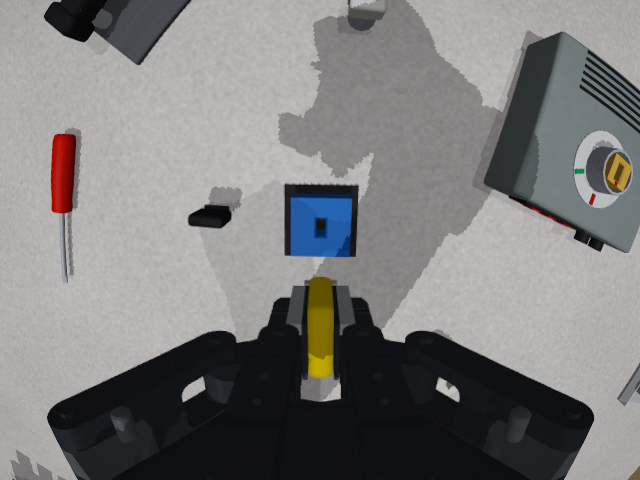

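The key is held upright in the fingers (320,325) and the holder slot (320,228) is empty. Now to the switch.

```bash
python3 -m handwheel '[[0.1,0.3,0,0],[0.2,0.6,0,0],[0.3,0.9,0,0],[0.3,0.9,0,0]]' >/dev/null
python3 -m handwheel '[[0.1,0.3,0,0],[0.2,0.6,0,0],[0.3,0.9,0,0],[0.3,0.9,0,0]]' >/dev/null
python3 -m handwheel '[[0.03,0.3,0,0.12],[0.03,0.6,0,0.25],[0.03,0.63,0,0.4],[0.03,0.63,0,0.5],[0.03,0.63,0,0.55],[0.03,0.63,0,0.55],[0.03,0.63,0,0.55],[0.03,0.63,0,0.55]]'
cat > sl.py <<'E'
from h import *
import sys
s=manip.state();pos,rot=s['position'],s['tool_rot'];p,d=manip.capture("wrist")
cv2.imwrite(f"pics/{sys.argv[1]}.png",p[:,:,::-1]);np.savez(f"pics/{sys.argv[1]}.npz",p=p,d=d,pos=pos,rot=rot)
print("t",s['t'],"tcp",pos,"yaw",yaw(rot),"f",s['ft_force'].round(1),"q7",s['qpos'][6])
e=np.array([.5827,-.2005,pos[2]])-pos; print("tool shift",R.from_rotvec(rot).inv().apply(e))
E
python3 sl.py w6
python3 - <<'E'
from h import *
w=np.load("pics/w6.npz"); p,d,pos,rot=[w[k] for k in("p","d","pos","rot")]
H=hsv(p).astype(int); h,s,v=H[...,0],H[...,1],H[...,2]
m=roi((h>18)&(h<35)&(s>150),290,350,270,400); P=wpts(p,d,m,pos,rot); T=R.from_rotvec(rot).inv().apply(P-pos)
print(np.percentile(T,[1,50,99],axis=0).round(4)); Q=T[T[:,2]<np.percentile(T[:,2],5)+.003]; print("top",rect(Q),Q.min(0),Q.max(0))
E
```

```text
t: 6.52
position: [0.5823, -0.1991, 0.1943]
tool_rot: [-3.14, 0.088, 0.007]
ft_force: [-0.1, 0.2, -0.5]
grip_width: 0.104
finger_force: 58.6
t 6.5167 tcp [ 0.58233852 -0.19907626  0.19430176] yaw -3.193223204463905 f [-0.1  0.2 -0.5] q7 -1.7820408330690118
tool shift [ 4.40225331e-04  1.40139289e-03 -1.85650071e-06]
[[-0.0144 -0.0042 -0.0253]
 [ 0.006   0.0002 -0.0207]
 [ 0.0137  0.0048  0.0079]]
top (array([-1. ,  0.4]), array([29.3,  9.2]), 0.0) [-0.01568365 -0.00426251 -0.0285316 ] [ 0.01359204  0.00498134 -0.01926607]
```

View pics/w6.png

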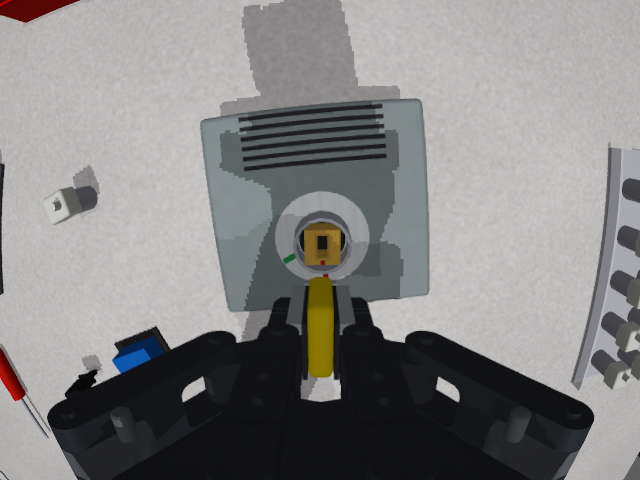

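The slot (322,243) is right ahead of the key (320,325), and the red mark is at (325,272). Joint 7 is at -1.78 and would run out of range on the clockwise turn. The key fits either way round, so I turn it half a turn back first.

```bash
for k in 1; do
python3 -m handwheel '[[0,0,0,-0.16],[0,0,0,-0.32],[0,0,0,-0.48],[0,0,0,-0.64],[0,0,0,-0.8],[0,0,0,-0.96],[0,0,0,-1]]' >/dev/null
python3 -m handwheel '[[0,0,0,-0.16],[0,0,0,-0.32],[0,0,0,-0.48],[0,0,0,-0.64],[0,0,0,-0.8],[0,0,0,-0.96],[0,0,0,-1]]' >/dev/null
python3 -m handwheel '[[0,0,0,-0.16],[0,0,0,-0.32],[0,0,0,-0.48],[0,0,0,-0.64],[0,0,0,-0.8],[0,0,0,-0.96],[0,0,0,-1]]' >/dev/null
python3 -m handwheel '[[0,0,0,-0.16],[0,0,0,-0.32],[0,0,0,-0.48],[0,0,0,-0.64],[0,0,0,-0.8],[0,0,0,-0.96],[0,0,0,-1],[0,0,0,-1],[0,0,0,-1]]'
done
python3 sl.py w7
cat > s2.py <<'E'
from h import *
import sys
w=np.load(f"pics/{sys.argv[1]}.npz"); p,d,pos,rot=[w[k] for k in("p","d","pos","rot")]
H=hsv(p).astype(int); h,s,v=H[...,0],H[...,1],H[...,2]
br=roi((h>8)&(h<35)&(s>90)&(v>70),270,370,190,277)
cs,_=cv2.findContours(br.astype(np.uint8),0,2); c=max(cs,key=cv2.contourArea)
f=np.zeros(br.shape,np.uint8); cv2.drawContours(f,[cv2.convexHull(c)],-1,1,-1)
sl=cv2.erode(f,np.ones((3,3)))*(~br).astype(np.uint8)
n,l,st,cc=cv2.connectedComponentsWithStats(sl); k=1+st[1:,4].argmax(); print("slot px",st[k],cc[k])
vv,uu=np.nonzero(l==k); print("slot",rect(wray(np.c_[uu,vv],pos,rot,.095)))
vv,uu=np.nonzero(f); print("brass",rect(wray(np.c_[uu,vv],pos,rot,.095)))
E
python3 s2.py w6; python3 s2.py w7
```

```text
t: 9.07
position: [0.5827, -0.1997, 0.1949]
tool_rot: [-0.092, -3.137, 0.0]
ft_force: [0.5, 0.8, -0.1]
grip_width: 0.103
finger_force: 58.6
t 9.0667 tcp [ 0.58273789 -0.19971823  0.1948697 ] yaw 176.63092849497136 f [ 0.5  0.8 -0.1] q7 0.9208288554989709
tool shift [-8.11633114e-06 -7.82647524e-04  1.42624059e-07]
slot px [317 236  10  14 127] [321.96062992 242.45669291]
slot (array([ 584.4, -199.7]), array([5.8, 8.8]), 87.1)
brass (array([ 583.5, -200. ]), array([23.9, 27.8]), 86.9)
slot px [315 235  10  14 138] [319.56521739 241.5       ]
slot (array([ 579.4, -200.3]), array([5.9, 8.8]), 86.7)
brass (array([ 580.2, -200.4]), array([24.5, 27.8]), 86.7)
```

```bash
python3 -m handwheel '[[0.015,-0.01,0.1,0],[0.015,-0.01,0.3,0],[0.015,-0.01,0.5,0],[0.015,-0.01,0.58,0],[0.015,-0.01,0.58,0],[0.015,-0.01,0.58,0]]'
python3 -m handwheel '[[0,0,0.03,0],[0,0,0.06,0],[0,0,0.09,0],[0,0,0.12,0],[0,0,0.12,0]]'
```

```text
t: 9.62
position: [0.5811, -0.2003, 0.1371]
tool_rot: [-0.09, -3.137, -0.0]
ft_force: [-1.1, 0.3, 0.2]
grip_width: 0.103
finger_force: 58.6
t: 10.03
position: [0.5809, -0.2006, 0.1247]
tool_rot: [-0.09, -3.137, 0.001]
ft_force: [-0.2, 0.6, -0.4]
grip_width: 0.112
finger_force: 58.6
```

```bash
python3 -m handwheel '[[0,0,0.02,0],[0,0,0.04,0],[0,0,0.06,0],[0,0,0.08,0],[0,0,0.08,0]]'
python3 -m handwheel '[[0,0,0.02,0],[0,0,0.04,0],[0,0,0.05,0],[0,0,0.05,0],[0,0,0.05,0]]'
```

```text
t: 10.45
position: [0.5809, -0.2006, 0.1166]
tool_rot: [-0.09, -3.137, 0.0]
ft_force: [-0.1, 0.4, -1.5]
grip_width: 0.108
finger_force: 58.6
t: 10.87
position: [0.5811, -0.2005, 0.1121]
tool_rot: [-0.09, -3.138, 0.0]
ft_force: [-0.5, 0.2, -0.4]
grip_width: 0.101
finger_force: 58.8
```

```bash
python3 -m handwheel '[[0,0,0.01,0],[0,0,0.02,0],[0,0,0.03,0],[0,0,0.03,0]]'
```

```text
t: 11.2
position: [0.5814, -0.2004, 0.1116]
tool_rot: [-0.09, -3.139, 0.002]
ft_force: [-4.6, -0.3, 13.0]
grip_width: 0.106
finger_force: 60.9
```

```bash
python3 -m handwheel '[[0,0,-0.02,0.07],[0,0.002,-0.02,0.15],[0,0.004,-0.02,0.3],[-0.001,0.005,-0.02,0.45],[-0.002,0.006,-0.02,0.6],[-0.002,0.006,-0.02,0.75],[-0.003,0.007,-0.02,0.9],[-0.003,0.007,-0.02,1],[-0.003,0.007,-0.02,1]]'
python3 -c "
from h import *
s=manip.state();print(s['torque'],s['position'],yaw(s['tool_rot']))"
python3 -m handwheel '[[0,0,0,0.1],[-0.001,0.001,0,0.2],[-0.002,0.002,0,0.3],[-0.003,0.002,0,0.4],[-0.003,0.002,0,0.45],[-0.003,0.002,0,0.45]]'
python3 -c "
from h import *
s=manip.state();print(s['torque'],s['position'],yaw(s['tool_rot']))"
```

```text
t: 11.95
position: [0.5816, -0.1993, 0.1117]
tool_rot: [-1.286, -2.864, 0.001]
ft_force: [-0.1, 0.4, 2.6]
grip_width: 0.104
finger_force: 59.0
[0.15241568 0.18238747 0.04831383] [ 0.58159032 -0.19934237  0.1117393 ] 131.63170375877016
t: 12.45
position: [0.582, -0.1992, 0.1117]
tool_rot: [-1.766, -2.596, 0.001]
ft_force: [-1.3, 0.7, 3.7]
grip_width: 0.103
finger_force: 59.1
[ 0.28471521  0.32014276 -0.0040772 ] [ 0.581962   -0.19923299  0.11172037] 111.5659662806604
```

```bash
q='from h import *
s=manip.state();print(s["torque"].round(3),s["tau"][6].round(3),yaw(s["tool_rot"]).round(2))'
python3 -m handwheel '[[0,0,0,0.03],[0,0,0,0.05],[0,0,0,0.05]]'>/dev/null; python3 -c "$q"
python3 -m handwheel '[[0,0,0,0.03],[0,0,0,0.05],[0,0,0,0.05]]'>/dev/null; python3 -c "$q"
python3 -m handwheel '[[0,0,0,0.03],[0,0,0,0.05],[0,0,0,0.05]]'; python3 -c "$q"
```

```text
[0.282 0.357 0.027] -0.15 109.25
[0.331 0.312 0.009] -0.152 107.0
t: 13.2
position: [0.5821, -0.1992, 0.1117]
tool_rot: [-1.916, -2.487, 0.001]
ft_force: [-0.9, 0.8, 5.5]
grip_width: 0.103
finger_force: 59.5
[0.326 0.326 0.086] -0.243 104.77
```

```bash
q='from h import *
s=manip.state();print(s["torque"].round(3),s["tau"][6].round(3),yaw(s["tool_rot"]).round(2))'
python3 -m handwheel '[[0,0,0,0.03],[0,0,0,0.05],[0,0,0,0.05]]'>/dev/null; python3 -c "$q"
python3 -m handwheel '[[0,0,0,0.03],[0,0,0,0.05],[0,0,0,0.05]]'; python3 -c "$q"
```

```text
[0.34  0.265 0.186] -0.321 102.54
t: 13.7
position: [0.5822, -0.199, 0.1117]
tool_rot: [-2.012, -2.411, 0.001]
ft_force: [-0.5, 0.5, 5.9]
grip_width: 0.109
finger_force: 59.6
[0.406 0.325 0.232] -0.369 100.31
```

Torque has risen to about 0.23 N m, well above the 0.04 needed, so the switch is at its stop. I unload a little within the play, release and rise.

```bash
python3 -m handwheel '[[0,0,0,-0.06],[0,0,0,-0.12],[0,0,0,-0.12]]'
python3 -m handwheel '[[0,0,0,0],[0,0,0,0],[0,0,0,0],[0,0,0,0],[0,0,0,0]]' -0.2
python3 -m handwheel '[[0,0,-0.2,0],[0,0,-0.5,0],[0,0,-0.8,0],[0,0,-1,0],[0,0,-1,0]]'
python3 -m handwheel '[[-0.4,0,-0.2,0],[-0.7,0,-0.2,0],[-0.7,0,-0.2,0],[-0.7,0,-0.2,0]]'
python3 sl.py w8
python3 - <<'E'
from h import *
p,d=manip.capture("side"); cv2.imwrite("pics/side8.png",p[:,:,::-1])
a=cv2.imread("pics/w8.png"); b=p[130:230,290:420,::-1]
b=cv2.resize(b,(390,300),interpolation=2); a=cv2.resize(a[0:480],(400,300),interpolation=2)
cv2.imwrite("pics/c8.png",np.hstack([a,b]))
E
```

```text
t: 13.95
position: [0.582, -0.1991, 0.1117]
tool_rot: [-1.894, -2.504, 0.001]
ft_force: [-1.6, 1.4, 5.9]
grip_width: 0.107
finger_force: 59.7
t: 14.37
position: [0.5817, -0.2001, 0.1109]
tool_rot: [-1.898, -2.501, 0.003]
ft_force: [-0.7, 0.1, -0.6]
grip_width: 0.398
finger_force: 0.0
t: 14.78
position: [0.5848, -0.1992, 0.216]
tool_rot: [1.897, 2.499, 0.004]
ft_force: [0.6, -0.4, 0.7]
grip_width: 0.401
finger_force: 0.0
t: 15.12
position: [0.6004, -0.2701, 0.2298]
tool_rot: [-1.904, -2.495, 0.005]
ft_force: [-0.1, 0.6, -0.2]
grip_width: 0.398
finger_force: 0.0
t 15.1167 tcp [ 0.60035314 -0.27006171  0.22978304] yaw 105.30924512608419 f [-0.1  0.6 -0.2] q7 -0.03493786258283658
tool shift [7.17542355e-02 1.33962793e-03 1.06827103e-05]
```

View pics/c8.png

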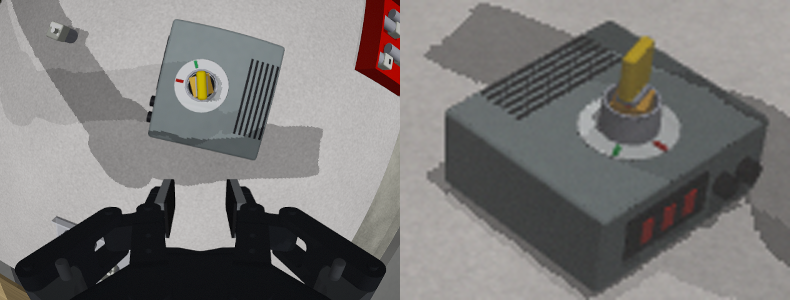

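The view shows the key seated in the switch, collar on the brass, turned towards the green mark. I'll measure the angles of bow and brass and the bow's top height.

```bash
cat > b.py <<'E'
from h import *
import sys
w=np.load(f"pics/{sys.argv[1]}.npz"); p,d,pos,rot=[w[k] for k in("p","d","pos","rot")]
H=hsv(p).astype(int); h,s,v=H[...,0],H[...,1],H[...,2]
m=(h>8)&(h<35)&(s>90)&(v>50); P=wpts(p,d,m,pos,rot); P=P[(np.linalg.norm(P[:,:2]-[.5825,-.2],axis=1)<.03)]
T=P[P[:,2]>.125]; print("top",np.percentile(P[:,2],98),rect(T[T[:,2]>np.percentile(T[:,2],98)-.003]))
B=P[abs(P[:,2]-.095)<.0025]; print("brass",len(B),rect(B))
E
python3 b.py w8
python3 - <<'E'
import cv2
a=cv2.imread("pics/w8.png")[90:200,270:390]; cv2.imwrite("pics/c9.png",cv2.resize(a,(600,550),interpolation=cv2.INTER_CUBIC))
E
```

```text
top 0.134212071270198 (array([ 583. , -201.3]), array([10. , 28.3]), 17.2)
brass 395 (array([ 581.2, -198.1]), array([23.7, 28.7]), 29.9)
```

View pics/c9.png

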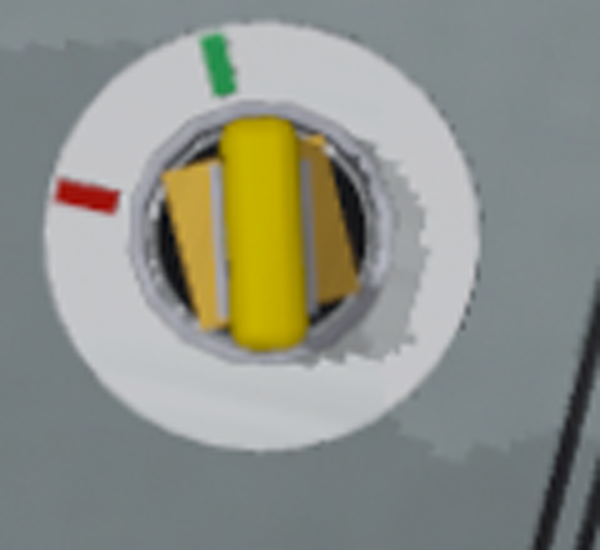

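The brass stands at 119.9° against 119.3° expected for the on stop, and the bow top at 0.134 m shows the key fully home. The tester is on, so I go to the gun.

```bash
python3 -m handwheel '[[0.3,0.1,0,0],[0.6,0.2,0,0],[1,0.28,0,0],[1,0.28,0,0]]' >/dev/null
python3 -m handwheel '[[0.35,0.1,0,0],[0.7,0.2,0,0],[1,0.28,0,0],[1,0.28,0,0]]' >/dev/null
python3 -m handwheel '[[0.35,0.1,0,0],[0.7,0.2,0,0],[1,0.28,0,0],[1,0.28,0,0]]' 1 >/dev/null
python3 -m handwheel '[[0.35,0.1,0,0],[0.7,0.2,0,0],[1,0.28,0,0],[1,0.28,0,0]]' >/dev/null
python3 -m handwheel '[[0.35,0.1,0,0],[0.7,0.2,0,-0.1],[1,0.28,0,-0.25],[1,0.28,0,-0.4],[1,0.28,0,-0.55],[1,0.28,0,-0.7],[1,0.28,0,-0.85],[1,0.28,0,-1]]'
python3 -m handwheel '[[0,0,0,-0.1],[0,0,0,-0.22],[0,0,0,-0.22],[0,0,0,-0.22],[0,0,0,-0.22]]'
python3 sl.py w9
```

```text
t: 17.22
position: [0.6004, 0.2521, 0.2308]
tool_rot: [-0.783, -3.039, 0.002]
ft_force: [0.3, -0.7, 1.6]
grip_width: 1.002
finger_force: 0.0
t: 17.63
position: [0.6009, 0.252, 0.231]
tool_rot: [-0.533, -3.093, 0.001]
ft_force: [0.5, -0.5, 1.0]
grip_width: 1.0
finger_force: 0.0
t 17.6333 tcp [0.60091384 0.25197726 0.230957  ] yaw 160.43294413357046 f [ 0.5 -0.5  1. ] q7 0.03324389552015298
tool shift [-1.34376627e-01 -4.32446882e-01  1.74087337e-04]
```

View pics/w9.png

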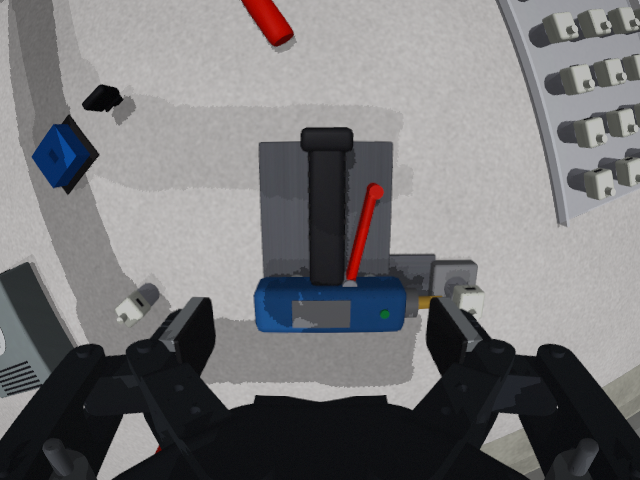

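The gun is seen squarely: grip at (327,215), red trigger at (363,235), barrel at (330,303).

```bash
cat > g.py <<'E'
from h import *
import sys
w=np.load(f"pics/{sys.argv[1]}.npz"); p,d,pos,rot=[w[k] for k in("p","d","pos","rot")]
H=hsv(p).astype(int); h,s,v=H[...,0],H[...,1],H[...,2]
bl=wpts(p,d,roi((h>100)&(h<130)&(s>110),230,430,260,345),pos,rot); B=bl[bl[:,2]>.068]; r=rect(B); print("barrel",r,np.percentile(B[:,2],95))
th=np.radians(r[2]); th=th if r[1][0]>r[1][1] else th+np.pi/2   # along gun y
th=th%np.pi; gy=np.array([np.cos(th),np.sin(th)]); gx=np.array([gy[1],-gy[0]])
print("gun y deg",np.degrees(th)); G=lambda P:np.c_[(P[:,:2]-O)@gx,(P[:,:2]-O)@gy]
O=r[0]/1000-.076*gx+.002*gy; print("origin from barrel",O)
gr=wpts(p,d,roi(v<50,290,360,150,275),pos,rot); gr=gr[gr[:,2]>.066]; g=G(gr); k=(g[:,0]>-60)&(g[:,0]<40); print("grip y",np.percentile(g[k,1],[2,98]),"x",np.percentile(g[:,0],[1,99]),np.median(gr[:,2]))
rd=wpts(p,d,roi(((h<8)|(h>172))&(s>150),335,395,175,285),pos,rot); rd=rd[rd[:,2]>.06]; g=G(rd)
for x in(-.028,-.01,0,.01): k=abs(g[:,0]-x)<.004; print("trig",x,np.percentile(g[k,1],[2,98]) if k.any() else None)
print("trig z",np.percentile(rd[:,2],95),"xmin",g[:,0].min())
T=R.from_rotvec(rot).inv().apply(np.r_[O,pos[2]]-pos); print("tool shift to O",T,"yaw err",yaw(rot)-(np.degrees(th)+90))
E
python3 g.py w9
```

```text
barrel (array([672.6, 235.3]), array([133.7,  44.3]), 70.4) 0.07720758950845674
gun y deg 70.4
origin from barrel [0.60167454 0.26267843]
grip y [-0.01923985  0.00854937] x [-0.05886199  0.04332094] 0.06996878760126299
trig -0.028 [0.02905807 0.039905  ]
trig -0.01 [0.02555631 0.03307885]
trig 0 [0.02248162 0.0308453 ]
trig 0.01 [0.02040037 0.02854672]
trig z 0.06607670365149061 xmin -0.03091595631418328
tool shift to O [ 2.86715077e-03  1.03379514e-02 -5.07520660e-06] yaw err 0.032944133570453005
```

```bash
python3 -m handwheel '[[0.03,0.1,0.2,0],[0.03,0.1,0.5,0],[0.03,0.1,0.9,0],[0.03,0.1,0.9,0],[0.03,0.1,0.9,0]]'
python3 sl.py w10; sed -i 's/,290,360,150,275/,270,370,100,300/;s/,335,395,175,285/,320,430,100,320/;s/230,430,260,345/200,460,250,400/' g.py; python3 g.py w10
```

```text
t: 18.1
position: [0.6007, 0.2613, 0.1396]
tool_rot: [-0.532, -3.091, 0.006]
ft_force: [0.3, 0.0, 0.9]
grip_width: 0.998
finger_force: 0.0
t 18.1 tcp [0.600667  0.2612879 0.1396357] yaw 160.47580043879623 f [0.3 0.  0.9] q7 -0.04465968234473252
tool shift [-0.13739635 -0.44123854  0.00129291]
barrel (array([642.4, 246.2]), array([133.8, 109. ]), 71.0) 0.07712062637309679
gun y deg 71.0
origin from barrel [0.57119172 0.27283422]
grip y [-0.02122416  0.01221074] x [-0.04393486  0.05497182] 0.07031084272033278
trig -0.028 None
trig -0.01 None
trig 0 [0.03086327 0.03947693]
trig 0.01 [0.02828644 0.04085291]
trig z 0.06608030846807772 xmin 0.0010231428362627913
tool shift to O [0.03163894 0.00103228 0.00014589] yaw err -0.5241995612037726
```

The first fit of the gun stands (the second is spoiled by clipping of the barrel). Descend over the grip.

```bash
python3 -m handwheel '[[0,0.01,0.2,0],[0,0.01,0.4,0],[0,0.01,0.6,0],[0,0.01,0.8,0],[0,0.01,0.97,0],[0,0.01,0.97,0],[0,0.01,0.97,0]]'
python3 -c "
from h import *
s=manip.state();O=np.array([.6017,.2627,.044]);print(R.from_rotvec(s['tool_rot']).inv().apply(O-s['position']))"
```

```text
t: 18.73
position: [0.602, 0.2636, 0.0448]
tool_rot: [-0.532, -3.094, -0.0]
ft_force: [-0.1, 0.0, 0.3]
grip_width: 1.0
finger_force: 0.0
[-7.01172836e-05 -9.79922679e-04  8.41668455e-04]
```

```bash
python3 -m handwheel '[[0,-0.01,0,0],[0,-0.01,0,0],[0,-0.01,0,0],[0,-0.01,0,0],[0,-0.01,0,0],[0,-0.01,0,0]]' -1
python3 -m handwheel '[[0,0,0,0],[0,0,0,0],[0,0,0,0],[0,0,0,0],[0,0,0,0],[0,0,0,0],[0,0,0,0],[0,0,0,0],[0,0,0,0],[0,0,0,0]]'
```

```text
t: 19.23
position: [0.6012, 0.2614, 0.0469]
tool_rot: [-0.53, -3.095, 0.004]
ft_force: [-4.2, -6.0, 15.3]
grip_width: 0.437
finger_force: 61.8
t: 20.07
position: [0.6012, 0.2614, 0.0469]
tool_rot: [-0.53, -3.095, 0.004]
ft_force: [-4.3, -6.3, 14.5]
grip_width: 0.429
finger_force: 61.8
```

```bash
python3 sl.py w11
python3 - <<'E'
from h import *
w=np.load("pics/w11.npz"); p,d,pos,rot=[w[k] for k in("p","d","pos","rot")]
H=hsv(p).astype(int); h,s,v=H[...,0],H[...,1],H[...,2]
rd=wpts(p,d,roi(((h<8)|(h>172))&(s>150),250,450,50,400),pos,rot); rd=rd[(rd[:,2]>.055)&(rd[:,2]<.075)]
th=np.radians(70.4);gy=np.array([np.cos(th),np.sin(th)]);gx=np.array([gy[1],-gy[0]]);q=rd[:,:2]-[.6017,.2627]
X,Y=q@gx,q@gy
for x in(-.028,-.022,-.016): k=abs(X-x)<.003; print(x,k.sum(),np.percentile(Y[k],[2,98]) if k.any() else None)
E
python3 -m handwheel '[[0,0,0,0],[0,0,0,0],[0,0,0,0],[0,0,0,0],[0,0,0,0],[0,0,0,0]]'
```

```text
t 20.0667 tcp [0.60118333 0.26136532 0.0468897 ] yaw 160.56151722830106 f [-4.3 -6.3 14.5] q7 -0.11571233525181548
tool shift [-0.13627647 -0.44168822  0.00120243]
-0.028 594 [0.00966859 0.02082478]
-0.022 422 [0.00923324 0.01915842]
-0.016 342 [0.00968969 0.01681729]
t: 20.62
position: [0.6012, 0.2614, 0.0469]
tool_rot: [-0.53, -3.095, 0.004]
ft_force: [-3.9, -5.7, 15.4]
grip_width: 0.433
finger_force: 61.8
```

The trigger lies against the grip (inner face at y ≈ 10 mm) and has been held for over a second. Release and rise.

```bash
python3 -m handwheel '[[0,0,0,0],[0,0,0,0],[0,0,0,0],[0,0,0,0],[0,0,0,0],[0,0,0,0],[0,0,0,0]]' 1
python3 -m handwheel '[[0,0,-0.2,0],[0,0,-0.5,0],[0,0,-0.9,0],[0,0,-1,0],[0,0,-1,0]]' >/dev/null
python3 -m handwheel '[[0,0,-0.3,0],[0,0,-0.7,0],[0,0,-0.8,0],[0,0,-0.8,0],[0,0,-0.8,0]]'
python3 sl.py w12; sed -i 's/200,460,250,400/230,430,260,345/' g.py; python3 g.py w12
python3 - <<'E'
from h import *
p,d=manip.capture("side"); cv2.imwrite("pics/side12.png",p[:,:,::-1])
E
```

```text
t: 21.2
position: [0.601, 0.262, 0.0438]
tool_rot: [-0.531, -3.093, 0.002]
ft_force: [-0.0, -0.2, 0.5]
grip_width: 1.001
finger_force: 0.0
t: 22.03
position: [0.6018, 0.262, 0.2236]
tool_rot: [-0.532, -3.094, 0.002]
ft_force: [-0.3, -0.1, -0.3]
grip_width: 1.002
finger_force: 0.0
t 22.0333 tcp [0.60176649 0.26201435 0.22364067] yaw 160.50070364538092 f [-0.3 -0.1 -0.3] q7 0.02415595352769196
tool shift [-0.13641193 -0.44235121  0.00049537]
barrel (array([672.4, 235.4]), array([133.4,  44.5]), 71.0) 0.07715473716457931
gun y deg 71.0
origin from barrel [0.60119172 0.26203422]
grip y [-0.02035133  0.01150873] x [-0.0759041   0.05304629] 0.07022985816455106
trig -0.028 [0.03008623 0.0412738 ]
trig -0.01 [0.02637531 0.03423224]
trig 0 [0.02403982 0.03216281]
trig 0.01 [0.02099601 0.02968562]
trig z 0.06623794942134484 xmin -0.03050035643440925
tool shift to O [ 5.48432338e-04 -1.73124857e-04  1.31344724e-06] yaw err -0.4992963546190765
```

View pics/side12.png

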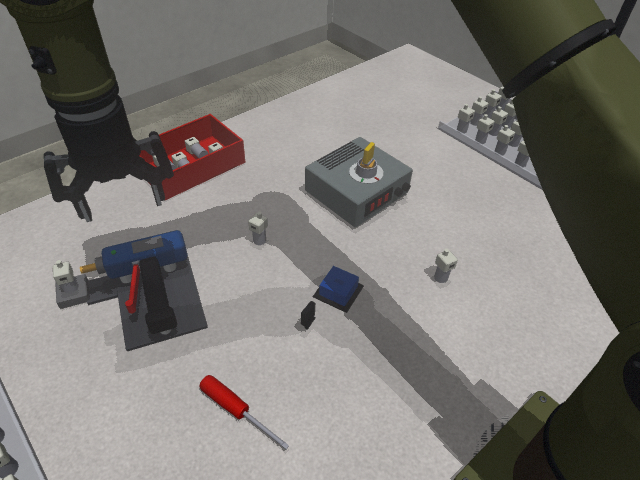

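The side view shows the key in the switch (368,157), the trigger sprung back (133,285), and the pumps (258,228; 445,265) and screwdriver (242,412) where they were. The gripper is clear of everything.

```bash
python3 -c "
from rig import manip
print(manip.job_done())"
```

```text
the job is handed in; nothing more can be done
None
```

I handed the job in at about 22 s: the key is home in the switch and turned to the green on stop, then the trigger was squeezed fully for over a second and sprang back, with the pumps and screwdriver left where they were.

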